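# Load the pattern plate and hold the index plunger out

## Robot

A 6-joint arm with a two-finger parallel gripper is mounted at the origin on the work surface; the furniture and walls round the work are solid. World frame = base frame: x ahead of the robot, y to its left, z up, the work surface at z = 0. Lengths are in m, angles in rad, forces in N, time in s.
With the tool pointing down it reaches from about 0.275 to 0.825 m from the base axis. Payload 5.2 kg.
Tool frame: the origin (TCP) lies on the centre line of the jaws, within the pads' length; the fingertips stand 8 mm ahead of it and the grasp point (between the pads) lies 11 mm behind it; z points along the fingers, y is the line along which they close (so a half turn about z gives the same grasp; the last joint's range is limited). The gripper opens to 93 mm and grips with 3 to 60 N. Pads are 15 mm wide; open, the fingers measure 128 mm over their backs; the gripper's body (75 mm by 188 mm) begins 65 mm behind the grasp point.
Start: joints at [1.017, 0.259, 1.535, -0, 1.348, -0.203], TCP at [0.189, 0.517, 0.227] pointing down, gripper open.
Joint ranges: [-3.14, 3.14], [-0.91, 2.08], [0.19, 2.58], [-1.22, 4.36], [0.22, 2.71], [-3.12, 3.12]. Speed limits (rad/s): [2.57, 2.57, 3.14, 3.14, 3.14, 3.14].

## Interface

Orientations are given as [roll, pitch, yaw] about the fixed x, y, z axes, in that order (R = Rz(yaw) Ry(pitch) Rx(roll)).
In Python, from cell import get_obs, read_camera, finish_job gives the robot as it stands.
- The arm moves only by the tool step_arm, never from a script. Its arguments are lists of equal length, an entry for each row: "slide": the shift along the tool's x, y, z in cm, a list of three; "twist": the turn, a rotation vector about the tool's x, y, z in rad, a list of three; "jaw": the closure, from 0 (fully open) to 1 (shut). In form: {"slide": [[x, y, z], ...], "twist": [[wx, wy, wz], ...], "jaw": [jaw, ...]}. A call has 1 to 20 rows; each row shifts and turns the commanded pose from where the row before left it, along the tool's axes as they then stand; what a row does not reach is not made up. A row lasts 1/12 s, in which the tool goes at most 41.7 mm and 7.16 degrees, less where a joint would pass 70% of its speed; a pose out of reach is approached as far as the arm can. A call with a gripper value outside its range is refused whole. The fingers move at their own pace and stop on an object; "force" is the grip in N (left out, the last holds). Time passes only in rows, so rows that do not move let the fingers close. It gives the time, the measured TCP pose, the force, the opening and the grip force at its end, in the units of the state.
- get_obs(): the state, without advancing time (a new reading comes with each control period).
- read_camera(name): name is "scene" or "side" or "wrist"; returns a dict with "color" (480x640x3 uint8, blue, green, red), "vertical_fov" (degrees; the focal length in pixels is half the picture's height over the tangent of half this angle, whatever the lens; pixels are square), "cx", "cy" (the principal point, pixels), "world_from_camera" (4x4, takes a point from camera to world coordinates); the wrist camera has in their place "hand_eye" (4x4, takes a point from camera to tool coordinates, whose origin is the TCP and whose axes are the flange's). Camera axes: x right, y down, z forward; pixel columns grow to the right and rows downward; lengths in m; the calibration is good to about 2 mm. A picture is of the moment at which its call begins: read the wrist's pose just before it. There is no depth.
- finish_job(): hands the job in; it is judged then, once.
The state is a dict: "t": time; "joint_positions": joint angles; "joint_vel": joint speeds; "joint_efforts": joint torques, N m; "position": TCP position; "orientation": TCP orientation; "force": force on the tool from outside, world axes, zero at the start; "wrist_torque": the same for the moment, N m; "grip_width": opening from 0.0 (shut) to 1.0 (fully open); "grasp_force": force on a finger pad.
Only numpy, scipy, OpenCV 4.12 (cv2) and the standard library are available. Lean on these libraries where they do the work, as an engineer would, in place of code of your own. Each camera call takes 0.05 s, during which the arm holds its last target. There are 200 camera calls.

## Task

Take the blue pattern plate out of the wooden stand and slide it down into the slot of the grey indexing fixture until it sits fully home, and let go of it. Then grip the red knob of the spring plunger, pull it up as far as it goes so that its pin is clear of the index hole, and finish while still holding it up there, so that I can shift the carriage. Leave the yellow plate in the stand and do not disturb the other things on the bench.

Things in the scene. Friction and masses are not known exactly. Their poses are not given: they have to be found in the camera images.
- blue_plate: loose blue plastic pattern plate, 8 mm thick (its x) by 70 mm wide (its y) by 100 mm tall (its z), about 0.08 kg. Starts upright in one of the two grooves of the wooden stand. Origin: centre of its underside. It is the same either way round about z.
- yellow_plate: loose yellow plate of the same shape and size, origin likewise; stands in the stand's other groove and stays there.
- plate_stand: fixed wooden block, 50 mm (x) by 200 mm (y) by 45 mm high, with two open-topped grooves in line along its y, centred at y = +50 and -50 mm, each 10 mm (x) by 74 mm (y) inside; groove floor 15 mm above the bench, so the plates stand 70 mm out of it. Origin: centre of its underside.
- index_fixture: fixed indexing fixture: aluminium base 100 mm (x) by 260 mm (y) by 12 mm, origin at the centre of its underside. On its +y half a grey slot block 60 by 100 mm, top 60 mm above the bench; on its -y half a flat grey bracket (top 56 mm up) over a dark index bar, carrying the plunger.
- slot_floor (a point): centre of the slot's floor, 22 mm above the bench, at y = +70 mm of the fixture. The upright slot is 10 mm wide (x of this point) by 74 mm long (y of this point), 38 mm deep, the top 4 mm being a 45-degree lead-in. Axes are those of the fixture, z up. A plate that is home stands with its underside on this floor and 62 mm out of the slot.
- plunger_knob (a point): red cylindrical knob of the spring plunger, 26 mm diameter by 32 mm tall, axis vertical, at y = -65 mm of the fixture; moves with the plunger. This point: centre of the knob's underside, 80 mm above the bench when the pin is seated. Below it are a 20 mm diameter steel housing and the bracket.
- index_plunger (a joint): lift of the plunger in m: 0 pin seated in its hole (12 mm deep), 0.018 pulled fully up against its stop. It moves straight up; the spring pulls down with about 5 N at 0 and 10 N at 0.018 and pulls the pin back in if let go.
- seat_hole (a point): mouth of the index hole under the plunger, on top of the dark index bar, 28 mm above the bench.
- red_spool: bystander: spool of red thread, 52 mm diameter, 74 mm tall, loose; origin at its underside.
- dye_bottle: bystander: small dark-capped bottle, 42 mm diameter, 136 mm tall, loose; origin at its underside.
- pink_jar: bystander: clear jar with a pink cap, 68 mm diameter, 86 mm tall, loose; origin at its underside.
- wax: bystander: yellow-brown wax block, 36 by 56 by 22 mm, loose; origin at its underside.
Not all that is in view belongs to the job. Leave any orange look-alike of the blue_plate alone.

How it is judged:
On the way, in this order (a step that is already met when the one before it is completed fails the run):
1. the blue plate stands fully home in the fixture's slot and is let go (horizontal distance between blue_plate and slot_floor below 0.006 m and z of blue_plate in the frame of slot_floor below 0.003 m and angle between blue_plate's own z axis and vertical below 0.1 rad and contact force between blue_plate and the fingers below 0.1 N), for 0.2 s.
2. the plunger is pulled fully up by its knob (value of joint index_plunger above 0.0155 m and contact force between index_plunger and the fingers above 2 N), for 0.5 s.
At the end, for the whole second after the job is handed in: The fingers hold the red knob (more than 2 N) with the plunger lifted more than 15.5 of its 18 mm; the blue plate stands at rest in the slot, untouched, its underside within 3 mm of the slot floor and 6 mm of its centre, tilted less than 0.1 rad (all of step 1 and all of step 2 and contact force between blue_plate and the arm below 0.1 N and linear speed of blue_plate below 0.02 m/s); the arm keeps its last pose, push and grip.
It fails at once if the yellow plate is moved more than 15 mm (distance of yellow_plate from where it was at the start of the episode above 0.015 m).
It fails at once if a bystander is moved more than 20 mm (distance of any of red_spool, dye_bottle, pink_jar, wax from where it was at the start of the episode above 0.02 m).
It also fails if it takes over 58 s, if anything falls off the work surface, if the arm or the gripper's body presses on something with over 40 N, if the wrist force passes 120 N, or if a joint passes its speed limit or range.

## Working session

There is one attempt and no reset: what is moved stays moved. The work goes in short steps, Python scripts to look and compute and a tool call to move; the robot and the scene stay as the last step left them, time stands still between calls to the robot, and variables do not carry over. Pictures are saved under pics/ and viewed, at most 10 in all, crops included, and the job is handed in when it is done.

Besides the shell and the picture viewer there is one more tool, called after "Call:" as a command line: name --argument value ..., lists and objects as JSON in quotes. step_arm: Moves the arm, as the interface text tells. Its arguments: {"type":"object","properties":{"slide":{"type":"array"},"twist":{"type":"array"},"jaw":{"type":"array"},"force":{"type":"number"}},"required":["slide","twist","jaw"]}

```bash
mkdir -p pics; cat > h.py <<'E'
import numpy as np, cv2
from cell import get_obs, read_camera
from scipy.spatial.transform import Rotation as R
def cam(name, save=None):
    o=get_obs(); c=read_camera(name); im=np.array(c["color"])
    f=240/np.tan(np.radians(c["vertical_fov"])/2)
    K=np.array([[f,0,c["cx"]],[0,f,c["cy"]],[0,0,1]])
    if name=="wrist":
        T=np.eye(4);T[:3,:3]=R.from_euler('xyz',o["orientation"]).as_matrix();T[:3,3]=o["position"];T=T@np.array(c["hand_eye"])
    else: T=np.array(c["world_from_camera"])
    if save: cv2.imwrite("pics/"+save,im)
    return im,K,T
def plane(K,T,uv,z):
    uv=np.atleast_2d(np.array(uv,float)); d=np.c_[uv,np.ones(len(uv))]@np.linalg.inv(K).T@T[:3,:3].T
    return T[:3,3]+d*((z-T[2,3])/d[:,2])[:,None]
def proj(K,T,P):
    P=np.atleast_2d(P); q=(P-T[:3,3])@T[:3,:3]@K.T; return q[:,:2]/q[:,2:]
E
python3 - <<'E'
from h import *
o=get_obs(); print({k:np.round(v,3) for k,v in o.items()})
for n in("scene","side","wrist"):
    im,K,T=cam(n,n+"0.png"); print(n,K[0,0],K[:2,2],np.round(T,3).tolist(),im.shape)
E
```

```text
{'t': np.float64(0.0), 'joint_positions': array([ 1.017,  0.259,  1.536, -0.   ,  1.348, -0.203]), 'joint_vel': array([ 0.002, -0.   ,  0.001,  0.   ,  0.001,  0.002]), 'joint_efforts': array([ 3.0000e-03, -4.3731e+01, -2.8400e+01,  7.2000e-02,  4.1000e-02,
       -0.0000e+00]), 'position': array([0.189, 0.516, 0.226]), 'orientation': array([-3.14 , -0.   ,  2.791]), 'force': array([ 0.552, -0.103,  0.278]), 'wrist_torque': array([-0.042,  0.001,  0.009]), 'grasp_force': np.float64(0.0), 'grip_width': np.float64(1.0)}
scene 438.9662328086592 [319.82098431 235.30623926] [[0.885, -0.312, 0.345, 0.282], [-0.465, -0.563, 0.683, -0.6], [-0.019, -0.765, -0.643, 0.679], [0.0, 0.0, 0.0, 1.0]] (480, 640, 3)
side 566.2654231057232 [318.42313787 242.90814236] [[0.888, -0.185, 0.422, 0.094], [-0.46, -0.334, 0.823, -0.967], [-0.012, -0.924, -0.381, 0.537], [0.0, 0.0, 0.0, 1.0]] (480, 640, 3)
wrist 356.8088231550722 [318.81880862 241.39112516] [[0.343, 0.896, 0.28, 0.11], [0.939, -0.327, -0.103, 0.546], [-0.001, 0.299, -0.954, 0.384], [0.0, 0.0, 0.0, 1.0]] (480, 640, 3)
```

View pics/scene0.png

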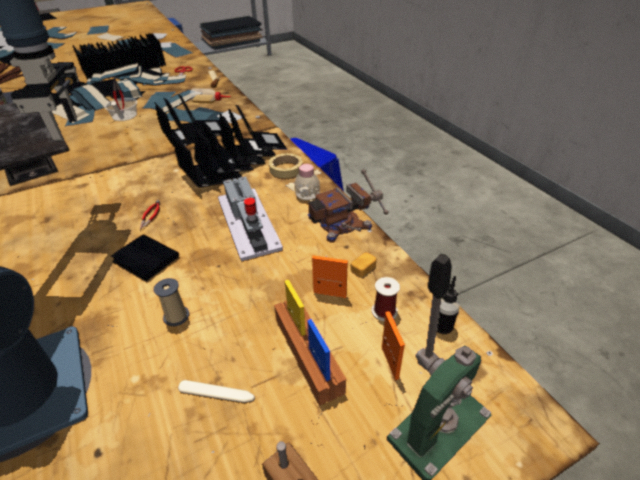

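View pics/side0.png

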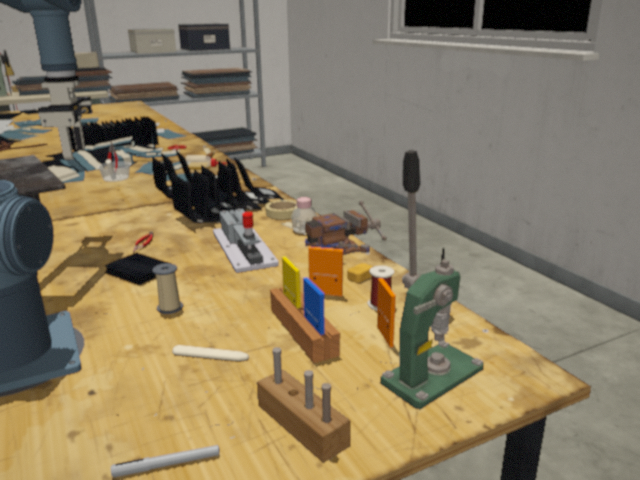

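Scene view: the blue plate is at about (319,352), in the stand with the yellow plate at (295,307). Two orange plates at (330,275) and (393,345) are look-alikes standing loose. The blue one in the wooden stand's near groove fits the description. The fixture is at (250,215), with its red knob at (251,207). Next I get rough positions and confirm them in a crop.

```bash
cat >> h.py <<'E'
def hsv(im): return cv2.cvtColor(im,cv2.COLOR_BGR2HSV)
def mask(im,lo,hi,box=None):
    m=cv2.inRange(hsv(im),np.array(lo),np.array(hi))
    if box: k=np.zeros_like(m);x0,y0,x1,y1=box;k[y0:y1,x0:x1]=255;m&=k
    n,l,s,c=cv2.connectedComponentsWithStats(m)
    i=1+np.argmax(s[1:,4]); return (l==i).astype(np.uint8)*255,s[i],c[i]
def quad(m):
    h=cv2.convexHull(cv2.findContours(m,0,2)[0][0]); return h[:,0]
E
python3 - <<'E'
from h import *
im,K,T=cam("scene")
ov=im.copy()
for n,lo,hi,box in(("blue",(105,120,60),(130,255,255),(290,300,345,390)),("yellow",(22,150,80),(32,255,255),(280,275,310,340)),("red",(0,170,90),(8,255,255),(235,190,265,225))):
    m,s,c=mask(im,lo,hi,box); print(n,s,c); h=quad(m); a=cv2.approxPolyDP(h,2.5,True)[:,0]; print(a.tolist())
    z={"blue":.115,"yellow":.115,"red":.096}[n]
    print(np.round(plane(K,T,a,z),3).tolist(), np.round(plane(K,T,c,z),3))
    cv2.drawContours(ov,[h],-1,(0,255,0),1)
print(np.round(plane(K,T,[[219,200],[249,193],[281,245],[242,257]],.012),3))
print(np.round(plane(K,T,[[276,308],[322,402],[345,385]],.045),3))
a=cv2.resize(im[155:275,190:310],(400,400),interpolation=2);b=cv2.resize(im[270:410,265:405],(400,400),interpolation=2)
cv2.imwrite("pics/c1.png",np.hstack([a,b]))
E
```

```text
blue [308 320  22  61 649] [318.92604006 349.28505393]
[[309, 320], [328, 349], [328, 380], [310, 348]]
[[0.469, -0.182, 0.115], [0.47, -0.246, 0.115], [0.445, -0.292, 0.115], [0.446, -0.231, 0.115]] [[ 0.457 -0.24   0.115]]
yellow [285 280  20  55 493] [295.18458418 305.74036511]
[[285, 280], [290, 282], [303, 305], [303, 334], [288, 308]]
[[0.472, -0.081, 0.115], [0.478, -0.09, 0.115], [0.475, -0.149, 0.115], [0.449, -0.203, 0.115], [0.45, -0.143, 0.115]] [[ 0.463 -0.144  0.115]]
red [245 198  10  17 126] [249.61111111 205.32539683]
[[252, 198], [254, 211], [250, 214], [245, 200]]
[[0.52, 0.213, 0.096], [0.506, 0.164, 0.096], [0.494, 0.158, 0.096], [0.503, 0.214, 0.096]] [[0.505 0.189 0.096]]
[[0.475 0.365 0.012]
 [0.555 0.356 0.012]
 [0.545 0.121 0.012]
 [0.452 0.126 0.012]]
[[ 0.451 -0.075  0.045]
 [ 0.438 -0.283  0.045]
 [ 0.484 -0.275  0.045]]
```

View pics/c1.png

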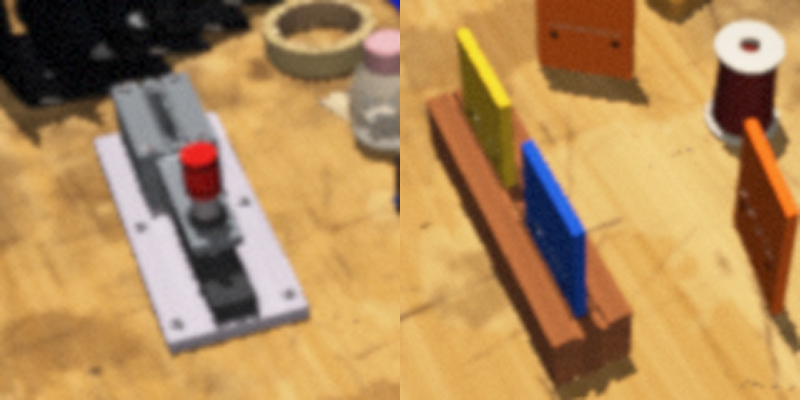

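The crops show the blue plate upright in the stand's near groove, distinct from the orange plates standing free on the bench. The grey slot block is at the fixture's far end and the red knob in its near half. First I go over the fixture for a close look.

Call:
step_arm --slide '[[0,0,0],[0,0,0],[0,0,0],[0,0,0],[0,0,0],[0,0,0],[0,0,0],[0,0,0],[0,0,0],[0,0,0],[0,0,0]]' --twist '[[0,0,0.117],[0,0,0.117],[0,0,0.117],[0,0,0.117],[0,0,0.117],[0,0,0.117],[0,0,0.117],[0,0,0.117],[0,0,0.117],[0,0,0.117],[0,0,0.117]]' --jaw '[0,0,0,0,0,0,0,0,0,0,0]'

```text
t: 1.12
position: [0.1889, 0.5163, 0.2264]
orientation: [-3.141, 0.001, 1.498]
force: [0.6, 0.1, -0.8]
grip_width: 0.999
grasp_force: 0.0
```

Call:
step_arm --slide '[[-2,2.8,0],[-2,2.8,0],[-2,2.8,0],[-2,2.8,0],[-2,2.8,0],[-2,2.8,0],[-2,2.8,0],[-2,2.8,0],[-2,2.8,0],[-2,2.8,0],[-2,2.8,0],[-2,2.8,0],[0,0,0],[0,0,0]]' --twist '[[0,0,0],[0,0,0],[0,0,0],[0,0,0],[0,0,0],[0,0,0],[0,0,0],[0,0,0],[0,0,0],[0,0,0],[0,0,0],[0,0,0],[0,0,0],[0,0,0]]' --jaw '[0,0,0,0,0,0,0,0,0,0,0,0,0,0]'

```text
t: 2.28
position: [0.5092, 0.2531, 0.226]
orientation: [-3.141, 0.0, 1.5]
force: [-0.6, 1.0, 0.0]
grip_width: 1.0
grasp_force: 0.0
```

```bash
python3 - <<'E'
from h import *
im,K,T=cam("wrist","w1.png"); np.savez("w1.npz",im=im,K=K,T=T)
o=get_obs(); print(o["t"],o["position"],o["orientation"])
E
```

```text
2.3333 [0.50811112 0.25410544 0.22611676] [-3.14014390e+00  3.65401933e-05  1.50207767e+00]
```

View pics/w1.png

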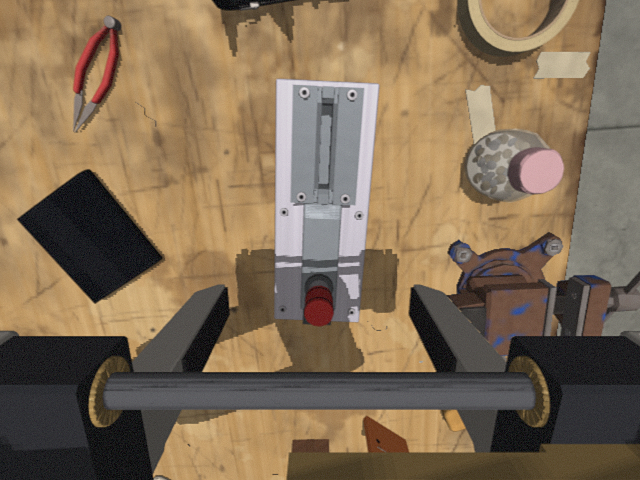

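The wrist view shows the fixture plainly: slot at about (325,143), base corners near (277,80), (378,84), (359,322) and (274,320), knob top at about (319,308). Now I measure these precisely.

```bash
python3 - <<'E'
from h import *
d=np.load("w1.npz"); im,K,T=d["im"],d["K"],d["T"]
H=hsv(im); g=cv2.cvtColor(im,6)
for v in(110,130,150,170,230,): print(v,g[v,268:384:1].tolist())
print("col325",g[78:215,326].tolist())
m,s,c=mask(im,(0,120,60),(8,255,255),(295,270,345,330)); print(s,c)
E
```

```text
110 [132, 131, 137, 138, 135, 138, 138, 128, 166, 202, 213, 207, 212, 213, 209, 210, 215, 212, 209, 214, 215, 214, 216, 208, 177, 150, 146, 146, 149, 148, 148, 144, 145, 146, 151, 145, 151, 145, 147, 148, 148, 145, 149, 148, 145, 149, 149, 152, 136, 120, 112, 112, 105, 98, 81, 81, 77, 79, 79, 78, 81, 79, 79, 73, 61, 99, 114, 114, 109, 119, 135, 147, 146, 150, 147, 149, 149, 150, 152, 149, 149, 149, 149, 149, 150, 149, 142, 149, 147, 145, 149, 150, 146, 146, 178, 211, 219, 218, 208, 204, 208, 205, 211, 216, 212, 216, 218, 212, 179, 152, 154, 161, 156, 155, 145, 144]
130 [137, 138, 131, 130, 131, 125, 122, 127, 172, 204, 207, 209, 209, 211, 212, 211, 212, 209, 209, 209, 213, 212, 213, 197, 156, 145, 142, 148, 146, 142, 142, 147, 143, 147, 146, 149, 149, 145, 146, 144, 145, 148, 148, 146, 148, 149, 148, 142, 124, 112, 111, 110, 126, 141, 149, 146, 149, 148, 151, 144, 149, 151, 103, 61, 99, 108, 112, 114, 119, 139, 149, 148, 143, 149, 148, 149, 145, 147, 147, 144, 144, 142, 146, 144, 146, 142, 145, 145, 147, 146, 143, 143, 156, 200, 215, 215, 209, 205, 204, 207, 208, 210, 211, 215, 214, 
[... 1827 characters left out ...]
8, 175, 208, 218, 219, 215, 168, 151, 152, 151, 150, 148, 150, 152, 152, 151, 150, 139, 84, 83, 93, 93, 91, 59, 43, 55, 81, 79, 80, 81, 79, 78, 77, 76, 86, 123, 151, 149, 147, 148, 147, 150, 144, 145, 147, 149, 143, 145, 150, 146, 151, 147, 148, 143, 144, 148, 142, 142, 143, 143, 148, 138, 146, 144, 145, 144, 145, 146, 148, 144, 144, 145, 143, 143, 142, 144, 135, 143, 143, 143, 144, 143, 141, 144, 143, 144, 144, 144, 143, 143, 141, 144, 139, 141, 143, 145, 143, 142, 143, 139, 149, 147, 144, 134, 79, 68, 69, 71, 80, 109, 132, 132, 129, 131, 138, 141, 140, 140, 138, 140, 140, 139, 141, 133, 100, 156, 162, 157, 162, 172, 170, 182, 176, 170, 185]
[304 286  29  41 690] [318.16666667 308.21014493]
```

```bash
python3 -c "
import cv2
im=cv2.imread('pics/w1.png');cv2.imwrite('pics/c2.png',cv2.resize(im[72:330,262:392],None,fx=2.3,fy=2.3,interpolation=2))"
```

```text
(no output)
```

View pics/c2.png

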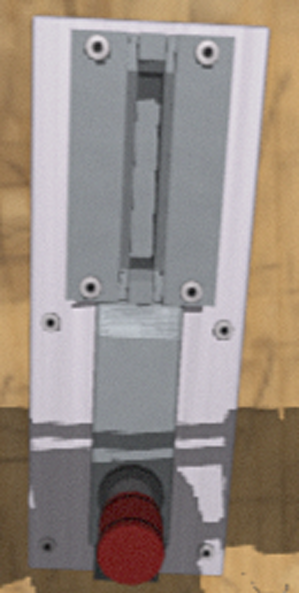

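The crop confirms the slot with its lead-in inside the grey block, between the four screws. The knob is on the bracket.

```bash
python3 - <<'E'
from h import *
d=np.load("w1.npz"); im,K,T=d["im"],d["K"],d["T"]
for r,a,b,L,Rr in((110,316.3,337.7,292,361.8),(130,315.8,336.6,291.6,360.4),(150,315,335.2,291,358.8),(170,314.3,334.2,290.6,357)):
    p=plane(K,T,[[a,r],[b,r],[L,r],[Rr,r]],.06); print(r,np.round(p[:,:2]*1000,1).tolist(),"slot mid",np.round((p[0]+p[1])[:2]*500,1),"w",round(1000*np.linalg.norm(p[1]-p[0]),1),"blk mid",np.round((p[2]+p[3])[:2]*500,1),"w",round(1000*np.linalg.norm(p[3]-p[2]),1))
e=plane(K,T,[[326,86],[325,204]],.06); print("ends",e,np.linalg.norm(e[1]-e[0]),e.mean(0))
e=plane(K,T,[[326,97.5],[325,189.5]],.06); print("leadin ends",e,np.linalg.norm(e[1]-e[0]),e.mean(0))
b=plane(K,T,[[277,80],[378,84],[359,322],[274,320]],.012); print(b,b.mean(0))
m,s,c=mask(im,(0,120,60),(8,255,255),(295,270,345,330)); h=quad(m)
# knob top disc: bottom part of the blob
for z in(.112,): 
  p=plane(K,T,[[305,311],[333,311],[319,326.5]],z); print(p)
g=hsv(im); print(g[280:332,319,:].tolist()); print(g[310,298:340].tolist())
E
```

```text
110 [[513.7, 353.7], [531.9, 352.5], [493.1, 355.2], [552.4, 351.0]] slot mid [522.8 353.1] w 18.2 blk mid [522.7 353.1] w 59.5
130 [[512.1, 337.5], [530.1, 336.3], [491.2, 339.0], [550.7, 334.8]] slot mid [521.1 336.9] w 18.0 blk mid [520.9 336.9] w 59.6
150 [[510.2, 320.8], [528.0, 319.6], [489.1, 322.3], [548.7, 318.1]] slot mid [519.1 320.2] w 17.8 blk mid [518.9 320.2] w 59.7
170 [[508.3, 303.5], [526.1, 302.3], [487.2, 305.0], [546.4, 300.9]] slot mid [517.2 302.9] w 17.8 blk mid [516.8 302.9] w 59.4
ends [[0.52318533 0.37198959 0.06      ]
 [0.51588075 0.27205456 0.06      ]] 0.10020163345795477 [0.51953304 0.32202208 0.06      ]
leadin ends [[0.52261482 0.36305566 0.06      ]
 [0.51674512 0.28541362 0.06      ]] 0.07786360297657571 [0.51967997 0.32423464 0.06      ]
[[0.47790177 0.3855953  0.012     ]
 [0.57417775 0.37530769 0.012     ]
 [0.5467168  0.11903003 0.012     ]
 [0.44727754 0.12850688 0.012     ]] [0.51151846 0.25210998 0.012     ]
[[0.49288111 0.19161452 0.112     ]
 [0.51664744 0.18998219 0.112     ]
 [0.50372529 0.17588966 0.112     ]]
[[0, 0, 67], [132, 18, 71]
[... 692 characters left out ...]
[18, 103, 102], [18, 110, 102], [17, 115, 100], [18, 105, 107]]
[[120, 2, 105], [143, 9, 110], [150, 7, 107], [141, 16, 110], [160, 8, 97], [120, 20, 65], [1, 152, 74], [1, 196, 103], [1, 181, 117], [1, 188, 110], [2, 184, 111], [1, 178, 110], [1, 212, 108], [0, 184, 111], [1, 178, 113], [3, 208, 109], [179, 195, 111], [2, 184, 111], [0, 181, 111], [1, 183, 113], [1, 201, 108], [2, 182, 112], [1, 205, 107], [3, 210, 108], [0, 207, 106], [0, 188, 111], [2, 181, 111], [0, 184, 111], [2, 184, 111], [2, 197, 110], [1, 185, 109], [0, 190, 110], [2, 184, 112], [2, 197, 110], [179, 199, 96], [177, 103, 69], [120, 9, 88], [143, 10, 104], [144, 11, 111], [135, 5, 105], [156, 12, 110], [141, 17, 107]]
```

```bash
python3 - <<'E'
from h import *
_,K,T=cam("scene")
_,K2,T2=cam("side")
print(np.round(plane(K,T,[[390,437],[490,408],[428,360],[440,330],[314,293],[346,297],[400,375]],0),3))
# press top: triangulate scene (465,352) & side (448,270); handle top scene (440,262) side (411,156)
for a,b in(((465,352),(445,272)),((441,262),(411,158))):
    P=[k@np.linalg.inv(t)[:3] for k,t in((K,T),(K2,T2))]
    X=cv2.triangulatePoints(P[0],P[1],np.float64(a),np.float64(b)); print(np.round((X[:3]/X[3]).T,3))
E
```

```text
[[ 0.515 -0.362  0.   ]
 [ 0.685 -0.399  0.   ]
 [ 0.654 -0.28   0.   ]
 [ 0.716 -0.238  0.   ]
 [ 0.549 -0.038  0.   ]
 [ 0.601 -0.08   0.   ]
 [ 0.592 -0.281  0.   ]]
[[ 0.61  -0.375  0.173]]
[[ 0.552 -0.353  0.349]]
```

Call:
step_arm --slide '[[-3.7,-0.07,0],[-3.7,-0.07,0],[-3.7,-0.07,0],[-3.7,-0.07,0],[-3.7,-0.07,0],[-3.7,-0.07,0],[-3.7,-0.07,0],[-3.7,-0.07,0],[-3.7,-0.07,0],[-3.7,-0.07,0],[-3.7,-0.07,0],[-3.7,-0.07,0],[-3.7,-0.07,0],[0,0,0],[0,0,0],[0,0,0]]' --twist '[[0,0,0],[0,0,0],[0,0,0],[0,0,0],[0,0,0],[0,0,0],[0,0,0],[0,0,0],[0,0,0],[0,0,0],[0,0,0],[0,0,0],[0,0,0],[0,0,0],[0,0,0],[0,0,0]]' --jaw '[0,0,0,0,0,0,0,0,0,0,0,0,0,0,0,0]'

```text
t: 3.77
position: [0.4669, -0.2233, 0.2266]
orientation: [-3.141, -0.001, 1.505]
force: [0.2, 0.4, -0.2]
grip_width: 1.001
grasp_force: 0.0
```

```bash
python3 - <<'E'
from h import *
im,K,T=cam("wrist","w2.png"); np.savez("w2.npz",im=im,K=K,T=T)
o=get_obs(); print(o["t"],o["position"],o["orientation"])
E
```

```text
3.8167 [ 0.46694635 -0.22289382  0.22669883] [-3.14145590e+00 -7.49743052e-04  1.50551219e+00]
```

View pics/w2.png

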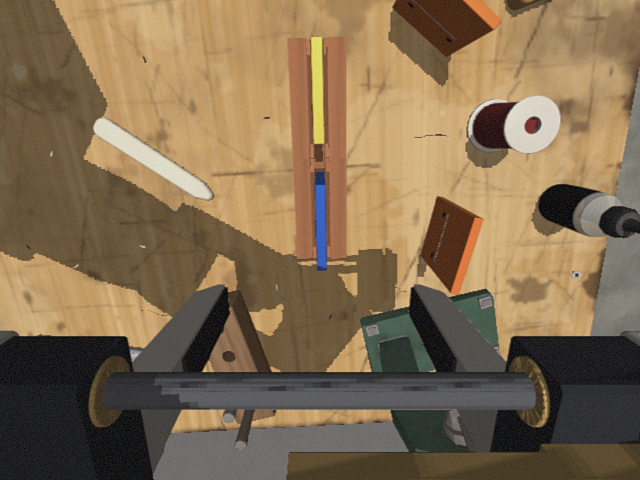

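The wrist view shows the blue plate edge-on at (321,170–270), nearest the gripper, and the yellow one at (317,38–144). The orange plates are at (453,243) and (447,25), well clear. The fingers will straddle the blue plate cleanly.

```bash
python3 - <<'E'
from h import *
d=np.load("w2.npz"); im,K,T=d["im"],d["K"],d["T"]
m,s,c=mask(im,(105,100,40),(130,255,255),(305,150,340,285)); print(s)
for r in range(s[1],s[1]+s[3],6):
    x=np.where(m[r])[0]; print(r,x.min(),x.max(),hsv(im)[r,(x.min()+x.max())//2].tolist())
print(hsv(im)[165:200,321,2].tolist())
rr=np.arange(195,264); L=[np.where(m[r])[0].min() for r in rr]; Rt=[np.where(m[r])[0].max()+1 for r in rr]
a=np.polyfit(rr,L,1); b=np.polyfit(rr,Rt,1)
for r in(190,230,269):
    p=plane(K,T,[[np.polyval(a,r)-.5,r],[np.polyval(b,r)-.5,r]],.115); print(r,p[:,:2].round(4).tolist(),p.mean(0).round(4))
print("near top edge",plane(K,T,[[321,270]],.115), "far top?",[plane(K,T,[[321,r]],.115).round(4).tolist() for r in(180,183,186,189)])
# stand: print brown profile
print(cv2.cvtColor(im,6)[220,285:360].tolist())
print(plane(K,T,[[290,38],[346,38]],.045),)
E
```

```text
[315 172  12  98 938]
172 318 322 [117, 108, 85]
178 316 323 [111, 184, 93]
184 315 324 [112, 163, 114]
190 315 324 [111, 173, 196]
196 315 324 [110, 177, 194]
202 315 324 [111, 176, 191]
208 315 325 [110, 174, 195]
214 316 325 [110, 182, 191]
220 316 325 [110, 181, 190]
226 316 325 [111, 177, 192]
232 316 325 [111, 182, 192]
238 316 325 [111, 181, 189]
244 317 325 [110, 180, 190]
250 317 325 [110, 178, 188]
256 317 326 [111, 184, 186]
262 317 325 [111, 180, 188]
268 318 325 [110, 184, 104]
[158, 162, 160, 121, 102, 109, 105, 84, 97, 95, 96, 100, 96, 97, 97, 95, 98, 91, 90, 110, 188, 200, 193, 192, 194, 192, 191, 196, 191, 191, 193, 194, 196, 193, 192]
190 [[0.466, -0.1819], [0.4739, -0.1824]] [ 0.47   -0.1821  0.115 ]
230 [[0.4649, -0.2133], [0.4726, -0.2138]] [ 0.4687 -0.2136  0.115 ]
269 [[0.4637, -0.2461], [0.4711, -0.2466]] [ 0.4674 -0.2464  0.115 ]
near top edge [[ 0.46690812 -0.24720688  0.115     ]] far top? [[[0.4715, -0.1747, 0.115]], [[0.4714, -0.1769, 0.115]], [[0.4713, -0.1792, 0.115]], [[0.4711, -0.1814, 0.115]]]
[171, 173, 173, 167, 169, 168, 165, 163, 165, 166, 149, 129, 127, 125, 129, 121, 119, 120, 118, 119, 114, 120, 119, 122, 122, 123, 112, 102, 98, 95, 78, 87, 96, 98, 95, 96, 94, 97, 98, 96, 80, 90, 100, 92, 96, 118, 128, 124, 124, 125, 126, 123, 117, 123, 114, 119, 119, 119, 121, 119, 127, 141, 160, 167, 171, 171, 173, 175, 171, 167, 162, 163, 165, 164, 170]
[[ 0.45269698 -0.06309358  0.045     ]
 [ 0.49998198 -0.06621757  0.045     ]]
```

Call:
step_arm --slide '[[1.05,0.1,0],[0,0,2],[0,0,3],[0,0,3],[0,0,3],[0,0,2],[0,0,1],[0,0,0.75],[0,0,0.4],[0,0,0],[0,0,0],[0,0,0]]' --twist '[[0,0,-0.028],[0,0,0],[0,0,0],[0,0,0],[0,0,0],[0,0,0],[0,0,0],[0,0,0],[0,0,0],[0,0,0],[0,0,0],[0,0,0]]' --jaw '[0,0,0,0,0,0,0,0,0,0,0,0]'

```text
t: 4.82
position: [0.4694, -0.2148, 0.0764]
orientation: [3.14, 0.001, 1.532]
force: [-0.1, -0.4, -0.0]
grip_width: 1.002
grasp_force: 0.0
```

Call:
step_arm --slide '[[0,0,0],[0,0,0],[0,0,0],[0,0,0],[0,0,0],[0,0,0],[0,0,0],[0,0,0],[0,0,0],[0,0,0],[0,0,0],[0,0,0]]' --twist '[[0,0,0],[0,0,0],[0,0,0],[0,0,0],[0,0,0],[0,0,0],[0,0,0],[0,0,0],[0,0,0],[0,0,0],[0,0,0],[0,0,0]]' --jaw '[0.5,0.7,0.8,0.9,0.95,0.95,0.95,0.95,0.95,0.95,0.95,0.95]' --force 15

```text
t: 5.82
position: [0.4686, -0.2143, 0.0751]
orientation: [-3.142, -0.0, 1.532]
force: [0.4, -0.5, -0.5]
grip_width: 0.19
grasp_force: 0.0
```

Call:
step_arm --slide '[[0,0,0],[0,0,0],[0,0,0],[0,0,0],[0,0,0],[0,0,0]]' --twist '[[0,0,0],[0,0,0],[0,0,0],[0,0,0],[0,0,0],[0,0,0]]' --jaw '[1,1,1,1,1,1]' --force 15

```text
t: 6.32
position: [0.4686, -0.2143, 0.0752]
orientation: [3.142, 0.0, 1.532]
force: [-0.3, 0.3, -1.3]
grip_width: 0.086
grasp_force: 15.0
```

Call:
step_arm --slide '[[0,0,-0.5],[0,0,-1],[0,0,-2],[0,0,-2.5],[0,0,-2.5],[0,0,-2.5],[0,0,-2],[0,0,-1],[0,0,0],[0,0,0]]' --twist '[[0,0,0],[0,0,0],[0,0,0],[0,0,0],[0,0,0],[0,0,0],[0,0,0],[0,0,0.03],[0,0,0.043],[0,0,0]]' --jaw '[1,1,1,1,1,1,1,1,1,1]'

```text
t: 7.15
position: [0.4689, -0.2146, 0.2171]
orientation: [3.139, 0.002, 1.457]
force: [0.2, -0.0, -1.2]
grip_width: 0.086
grasp_force: 15.0
```

Call:
step_arm --slide '[[2,0,0],[3,-0.05,0],[3.7,-0.07,0],[3.7,-0.07,0],[3.7,-0.07,0],[3.7,-0.07,0],[3.7,-0.07,0],[3.7,-0.07,0],[3.7,-0.07,0],[3.7,-0.07,0],[3.7,-0.07,0],[3.7,-0.07,0],[3.7,-0.07,0],[3.7,-0.07,0],[2.5,-0.06,0],[1.7,0,0],[0,0,0],[0,0,0],[0,0,0],[0,0,0]]' --twist '[[0,0,0],[0,0,0],[0,0,0],[0,0,0],[0,0,0],[0,0,0],[0,0,0],[0,0,0],[0,0,0],[0,0,0],[0,0,0],[0,0,0],[0,0,0],[0,0,0],[0,0,0],[0,0,0],[0,0,0],[0,0,0],[0,0,0],[0,0,0]]' --jaw '[1,1,1,1,1,1,1,1,1,1,1,1,1,1,1,1,1,1,1,1]'

```text
t: 8.82
position: [0.519, 0.3181, 0.2152]
orientation: [-3.141, 0.001, 1.458]
force: [0.7, -0.3, -0.8]
grip_width: 0.083
grasp_force: 15.0
```

```bash
python3 - <<'E'
from h import *
im,K,T=cam("wrist","w3.png"); np.savez("w3.npz",im=im,K=K,T=T)
o=get_obs(); print(o["t"],o["position"],o["orientation"])
E
```

```text
8.8667 [0.51909915 0.31805276 0.21526019] [-3.14140945e+00  4.84402238e-04  1.45765913e+00]
```

View pics/w3.png

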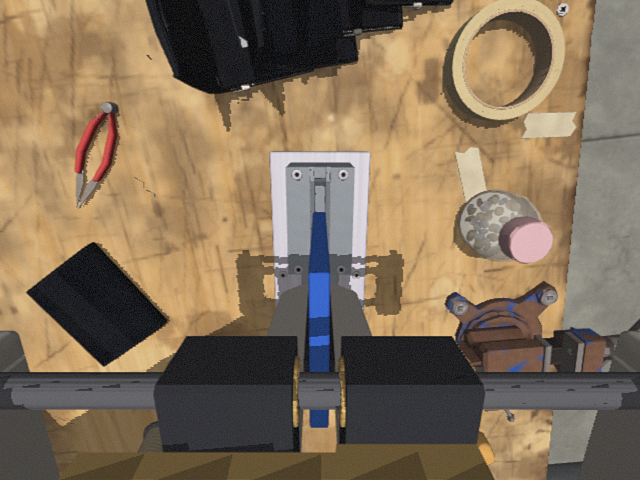

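The wrist view shows the plate held upright between the fingers, its far lower corner at about (319,212), in line with the slot's far end at (320,180). Now I measure the remaining offset.

```bash
python3 - <<'E'
from h import *
d=np.load("w3.npz"); im,K,T=d["im"],d["K"],d["T"]; g=cv2.cvtColor(im,6)
m,s,c=mask(im,(105,100,30),(130,255,255),(300,195,340,300)); print(s)
for r in(213,216,222,240,268,275,285):
    x=np.where(m[r])[0]; z=.155 if r<220 else .255
    p=plane(K,T,[[x.min()-.5,r],[x.max()+.5,r]],z); print(r,x.min(),x.max(),z,p.mean(0).round(4),p[:,0].round(4))
print(hsv(im)[260:280,319,2].tolist(),hsv(im)[200:216,319].tolist())
for r in(170,185,200): print(r,"from278",g[r,278:364].tolist())
print("col300",g[155:172,308].tolist(),"col320",g[155:215,320].tolist())
E
```

```text
[ 308  212   22   88 1592]
213 314 324 0.155 [0.5229 0.353  0.155 ] [0.5195 0.5263]
216 313 325 0.155 [0.5227 0.3511 0.155 ] [0.5186 0.5267]
222 313 325 0.255 [0.5252 0.3727 0.255 ] [0.523  0.5274]
240 311 326 0.255 [0.5243 0.3663 0.255 ] [0.5216 0.5271]
268 309 329 0.255 [0.5233 0.3559 0.255 ] [0.5196 0.527 ]
275 308 329 0.255 [0.5229 0.3533 0.255 ] [0.5189 0.5268]
285 308 329 0.255 [0.5224 0.3494 0.255 ] [0.5185 0.5264]
[102, 105, 110, 103, 104, 105, 106, 99, 104, 103, 103, 108, 135, 190, 199, 202, 202, 203, 204, 204] [[113, 15, 157], [103, 12, 155], [108, 19, 165], [90, 12, 153], [113, 13, 157], [105, 13, 158], [110, 14, 160], [99, 12, 154], [110, 10, 153], [98, 13, 158], [108, 8, 158], [113, 6, 157], [112, 131, 103], [111, 189, 104], [110, 193, 99], [112, 164, 106]]
170 from278 [216, 215, 214, 216, 215, 221, 220, 190, 156, 153, 150, 150, 155, 151, 149, 157, 191, 218, 227, 220, 202, 184, 159, 151, 156, 157, 153, 157, 157, 155, 159, 137, 109, 145, 168, 153, 154, 158, 159, 157, 156, 155, 156, 157, 153, 154, 153, 138, 147, 159, 161, 161, 154, 154, 155, 152, 152, 149, 153, 151, 148, 1
[... 682 characters left out ...]
2, 155, 156, 157, 150, 152, 152, 156, 152, 147, 127, 123, 118, 119, 102, 144, 157, 153, 152, 150, 153, 153, 154, 152, 108, 95, 116, 124, 122, 119, 146, 154, 155, 152, 155, 155, 151, 158, 153, 153, 151, 149, 155, 154, 154, 154, 147, 154, 153, 151, 152, 156, 151, 175, 212, 220, 218, 216, 212, 212, 210, 217, 216, 219]
col300 [216, 214, 214, 215, 217, 217, 212, 148, 80, 80, 79, 89, 143, 160, 157, 159, 154] col320 [218, 216, 216, 217, 218, 222, 220, 148, 76, 73, 77, 87, 141, 161, 156, 156, 156, 157, 154, 153, 154, 153, 136, 77, 95, 104, 98, 87, 85, 80, 101, 157, 157, 151, 155, 151, 152, 155, 154, 156, 152, 150, 154, 151, 154, 153, 159, 154, 154, 155, 152, 150, 148, 154, 150, 155, 152, 62, 42, 51]
```

```bash
python3 - <<'E'
from h import *
d=np.load("w3.npz"); im,K,T=d["im"],d["K"],d["T"]
for u,v in((319.6,185),(319.7,200),(320,177),(320,166.8),((285.8+353.8)/2,185),((286+353)/2,200)): print(u,v,plane(K,T,[[u-.5,v-.5]],.06).round(4), plane(K,T,[[u,v]],.06).round(4))
E
```

```text
319.6 185 [[0.5233 0.3566 0.06  ]] [[0.5236 0.3562 0.06  ]]
319.7 200 [[0.5219 0.3434 0.06  ]] [[0.5223 0.3429 0.06  ]]
320 177 [[0.5244 0.3635 0.06  ]] [[0.5248 0.363  0.06  ]]
320 166.8 [[0.5254 0.3722 0.06  ]] [[0.5257 0.3717 0.06  ]]
319.8 185 [[0.5234 0.3566 0.06  ]] [[0.5238 0.3561 0.06  ]]
319.5 200 [[0.5217 0.3435 0.06  ]] [[0.5221 0.343  0.06  ]]
```

Remaining offset is about +2.7 mm along tool x. I correct it and descend to just inside the lead-in.

Call:
step_arm --slide '[[0.27,0.04,0],[0,0,1],[0,0,2],[0,0,2],[0,0,2],[0,0,1.2],[0,0,0.6],[0,0,0.5],[0,0,0.4],[0,0,0.4],[0,0,0.4],[0,0,0.3],[0,0,0]]' --twist '[[0,0,0],[0,0,0],[0,0,0],[0,0,0],[0,0,0],[0,0,0],[0,0,0],[0,0,0],[0,0,0],[0,0,0],[0,0,0],[0,0,0],[0,0,0]]' --jaw '[1,1,1,1,1,1,1,1,1,1,1,1,1]'

```text
t: 9.95
position: [0.5196, 0.3219, 0.1068]
orientation: [-3.141, 0.0, 1.459]
force: [0.1, 0.0, -1.4]
grip_width: 0.087
grasp_force: 15.0
```

Call:
step_arm --slide '[[0,0,0.4],[0,0,0.4],[0,0,0.4],[0,0,0.4],[0,0,0.3],[0,0,0.2],[0,0,0.2],[0,0,0.1],[0,0,0],[0,0,0]]' --twist '[[0,0,0],[0,0,0],[0,0,0],[0,0,0],[0,0,0],[0,0,0],[0,0,0],[0,0,0],[0,0,0],[0,0,0]]' --jaw '[1,1,1,1,1,1,1,1,1,1]'

```text
t: 10.78
position: [0.5198, 0.322, 0.0832]
orientation: [3.141, -0.0, 1.459]
force: [0.6, 0.3, -1.6]
grip_width: 0.085
grasp_force: 15.0
```

Call:
step_arm --slide '[[0,0,0.05],[0,0,0.05],[0,0,0.05],[0,0,0],[0,0,0]]' --twist '[[0,0,0],[0,0,0],[0,0,0],[0,0,0],[0,0,0]]' --jaw '[1,1,1,1,1]'

```text
t: 11.2
position: [0.5199, 0.3221, 0.0821]
orientation: [3.141, -0.0, 1.459]
force: [0.5, -0.8, 3.6]
grip_width: 0.087
grasp_force: 15.0
```

Contact felt at the expected height, so the plate is on the floor. Now I open and rise.

Call:
step_arm --slide '[[0,0,0],[0,0,0],[0,0,0],[0,0,0],[0,0,0],[0,0,0],[0,0,0],[0,0,0],[0,0,-1],[0,0,-2],[0,0,-3],[0,0,-3],[0,0,-3],[0,0,-2],[0,0,0],[0,0,0]]' --twist '[[0,0,0],[0,0,0],[0,0,0],[0,0,0],[0,0,0],[0,0,0],[0,0,0],[0,0,0],[0,0,0],[0,0,0],[0,0,0],[0,0,0],[0,0,0],[0,0,0],[0,0,0],[0,0,0]]' --jaw '[0.4,0.4,0.4,0.4,0.4,0.4,0.4,0.4,0.4,0.4,0.4,0.4,0.4,0.4,0.4,0.4]'

```text
t: 12.53
position: [0.5204, 0.3223, 0.2236]
orientation: [3.138, -0.002, 1.459]
force: [-0.7, -1.0, -0.6]
grip_width: 0.599
grasp_force: 0.0
```

```bash
python3 - <<'E'
from h import *
im,K,T=cam("wrist","w4.png"); np.savez("w4.npz",im=im,K=K,T=T)
o=get_obs(); print(o["t"],o["position"],o["grip_width"])
m,s,c=mask(im,(105,100,30),(130,255,255),(290,150,350,360)); print(s)
for r in range(s[1]+2,s[1]+s[3],10):
    x=np.where(m[r])[0]; print(r,x.min(),x.max(),hsv(im)[r,(x.min()+x.max())//2,2])
c,_,_=cam("side","s4.png")
cv2.imwrite("pics/c4.png",np.hstack([cv2.resize(im[130:370,220:420],(400,480)),cv2.resize(c[180:280,195:285],(400,480),interpolation=2)]))
E
```

```text
12.5833 [0.51952944 0.32193481 0.22176177] 0.5959458277171085
[ 312  186   11  100 1016]
188 313 321 105
198 313 322 97
208 312 322 206
218 312 322 206
228 313 322 207
238 313 322 202
248 313 322 205
258 313 322 203
268 313 322 199
278 313 322 130
```

View pics/c4.png

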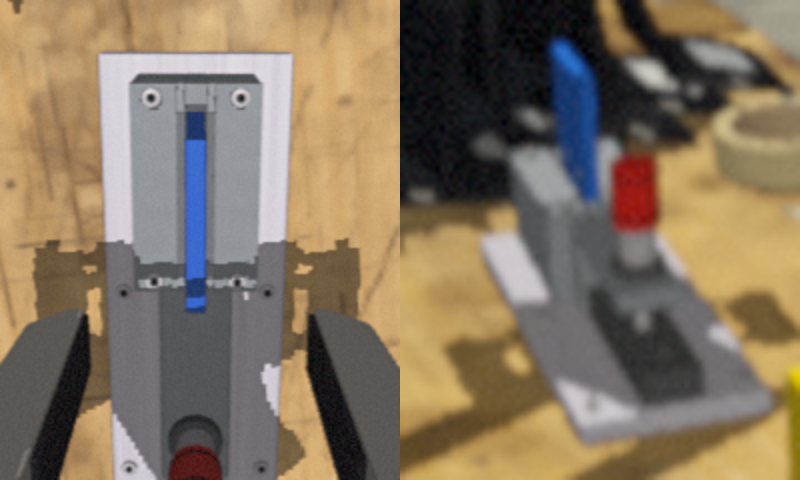

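The plate stands upright in the slot and is released. The side view agrees, and the fingers are clear. Next I move over the knob, straddle it, and check the plate-top height numerically.

Call:
step_arm --slide '[[-2,0,0],[-3,0,0],[-3.5,0,0],[-3,0,0],[-2,0,0],[0,0,1],[0,0,2],[0,0,3],[0,0,3],[0,0,2],[0,0,1.2],[0,0,0.8],[0,0,0.6],[0,0,0],[0,0,0]]' --twist '[[0,0,0],[0,0,0],[0,0,0],[0,0,0],[0,0,0],[0,0,0],[0,0,0],[0,0,0],[0,0,0],[0,0,0],[0,0,0],[0,0,0],[0,0,0],[0,0,0],[0,0,0]]' --jaw '[0.4,0.4,0.4,0.4,0.4,0.4,0.4,0.4,0.4,0.4,0.4,0.4,0.4,0.4,0.4]'

```text
t: 13.88
position: [0.5047, 0.1881, 0.0855]
orientation: [-3.141, -0.0, 1.459]
force: [-0.3, 0.4, 0.5]
grip_width: 0.601
grasp_force: 0.0
```

```bash
python3 - <<'E'
from h import *
d=np.load("w4.npz"); im,K,T=d["im"],d["K"],d["T"]; v=hsv(im)[:,317,2]; print(v[198:208].tolist(),v[268:292].tolist())
m,s,c=mask(im,(105,100,30),(130,255,255),(290,150,350,360)); print(hsv(im)[264:290,317].tolist())
f,n=[plane(K,T,[[317,r]],.122)[0] for r in(200,s[1]+s[3]-.5)]; print(f,n,np.linalg.norm(f-n),(f+n)/2)
im,K,T=cam("side")
m,s,c=mask(im,(0,150,60),(10,255,255),(235,200,262,240)); print("knob side blob",s,c, proj(K,T,[[.5044,.188,.08],[.5044,.188,.112]]).round(1))
E
```

```text
[97, 117, 206, 212, 209, 210, 208, 203, 206, 209] [199, 113, 107, 108, 112, 112, 116, 115, 111, 110, 130, 208, 206, 202, 208, 196, 113, 107, 88, 90, 95, 93, 89, 92]
[[111, 178, 203], [111, 177, 205], [111, 172, 207], [110, 184, 205], [111, 178, 199], [110, 178, 113], [111, 179, 107], [109, 187, 108], [111, 166, 112], [110, 182, 112], [111, 167, 116], [112, 162, 115], [110, 172, 111], [111, 162, 110], [111, 171, 130], [110, 179, 208], [110, 182, 206], [110, 183, 202], [111, 183, 208], [110, 183, 196], [110, 194, 113], [110, 167, 107], [112, 72, 88], [120, 8, 90], [132, 13, 95], [102, 14, 93]]
[0.52321027 0.35781879 0.122     ] [0.51549209 0.28972463 0.122     ] 0.06853017100621848 [0.51935118 0.32377171 0.122     ]
knob side blob [243 211  10  17 147] [247.58503401 219.19727891] [[247.5 226. ]
 [246.7 212.8]]
```

Plate centre is about 2 mm from the slot centre and at seated height. Now I close on the knob.

Call:
step_arm --slide '[[0,0,0],[0,0,0],[0,0,0],[0,0,0],[0,0,0],[0,0,0],[0,0,0],[0,0,0],[0,0,0],[0,0,0]]' --twist '[[0,0,0],[0,0,0],[0,0,0],[0,0,0],[0,0,0],[0,0,0],[0,0,0],[0,0,0],[0,0,0],[0,0,0]]' --jaw '[0.6,0.7,0.8,0.9,1,1,1,1,1,1]' --force 40

```text
t: 14.77
position: [0.5046, 0.1879, 0.0859]
orientation: [-3.142, -0.0, 1.459]
force: [-2.6, -0.7, 5.1]
grip_width: 0.274
grasp_force: 40.0
```

Call:
step_arm --slide '[[0,0,-0.1],[0,0,-0.15],[0,0,-0.2],[0,0,-0.2],[0,0,-0.2],[0,0,-0.2],[0,0,-0.2],[0,0,-0.15],[0,0,-0.1],[0,0,-0.1],[0,0,-0.1],[0,0,0],[0,0,0]]' --twist '[[0,0,0],[0,0,0],[0,0,0],[0,0,0],[0,0,0],[0,0,0],[0,0,0],[0,0,0],[0,0,0],[0,0,0],[0,0,0],[0,0,0],[0,0,0]]' --jaw '[1,1,1,1,1,1,1,1,1,1,1,1,1]'

```text
t: 15.85
position: [0.5045, 0.1878, 0.1026]
orientation: [-3.141, 0.0, 1.459]
force: [3.1, 0.7, -10.8]
grip_width: 0.273
grasp_force: 40.0
```

Call:
step_arm --slide '[[0,0,-0.05],[0,0,-0.05],[0,0,-0.05],[0,0,0],[0,0,0],[0,0,0],[0,0,0],[0,0,0]]' --twist '[[0,0,0],[0,0,0],[0,0,0],[0,0,0],[0,0,0],[0,0,0],[0,0,0],[0,0,0]]' --jaw '[1,1,1,1,1,1,1,1]'

```text
t: 16.52
position: [0.5045, 0.1879, 0.104]
orientation: [-3.141, 0.0, 1.459]
force: [2.9, 0.7, -12.7]
grip_width: 0.273
grasp_force: 40.0
```

```bash
python3 - <<'E'
from h import *
o=get_obs(); print(o["t"],o["position"],o["force"],o["grip_width"],o["grasp_force"])
im,K,T=cam("scene"); m,s,c=mask(im,(0,150,60),(10,255,255),(235,180,265,225)); print(s,c,proj(K,T,[[.5044,.188,.112],[.5044,.188,.130],[.5044,.188,.08],[.5044,.188,.098]]).round(1).tolist())
s_,_,_=cam("side")
cv2.imwrite("pics/c5.png",np.hstack([cv2.resize(im[120:270,190:310],(320,400),interpolation=2),cv2.resize(s_[160:280,190:310],(400,400),interpolation=2)]))
E
```

```text
16.5167 [0.50452115 0.18785798 0.1040276 ] [  2.90013171   0.7315595  -12.65150795] 0.27328815049265864 39.99698996543884
[243 192  12  16 154] [248.8961039 199.       ] [[248.8, 199.8], [247.8, 193.1], [250.5, 211.3], [249.5, 204.9]]
```

View pics/c5.png

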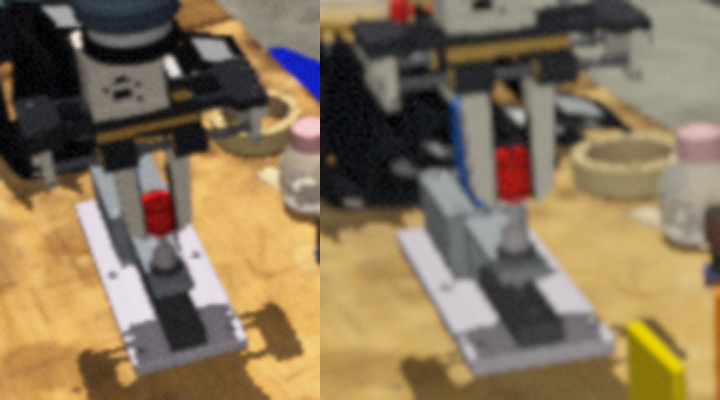

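Both views show the knob up, about 18 mm by the pixels (top at row 192, was 198), with the blue plate still standing in the slot. The pull has risen past the 10 N spring force, so the plunger is at its stop. Handing in.

```bash
python3 -c "
from cell import finish_job
print(finish_job())"
```

```text
the job is handed in; nothing more can be done
None
```

The job is handed in: the blue plate is home in the slot and released, and the gripper is holding the plunger knob up at its stop, about 18 mm; the hand-in gave no verdict.

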